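# Pack the row of hand tools into the fitted tray

## Task

The four tools for the fitting job lie in a row on the tool rest. Pack them into the travelling tray, each fully home and lying flat in the cut-out made to its own outline, its tip pointing away from you, whatever order the cut-outs come in; leave all four released and lying still.

Things in the scene. Friction and masses are not known exactly. Their poses are not given: they have to be found in the camera images.
- rest: Fixed wooden tool rest. Origin: on the bench under the middle of the row of four tools; x points from handles to tips, y along the row. Flat board 12 mm thick (x -80 to 104 mm, 288 mm wide). The handles lie on it, 68 mm between axes; a notched comb at x 82 to 98 mm, 36 mm high, carries the blades about level: lift a tool 30 mm to clear it. Dividers 18 mm high only at x -74 to -36 mm.
- tray: Fixed low wooden tray holding four inserts side by side, 68 mm between axes. Origin: on the bench under the middle of the row of handle wells; x points from handles to tips. Inserts' top 38 mm above the bench, well floors 10 mm. A trough for the fingers, x -26 to 26 mm, as deep as the wells, runs across all inserts and out through 90 mm gaps in the rim (22 mm high).
- screwdriver: Screwdriver, 166 mm long, dark blue handle (87 mm long, 34 mm thick), round steel shaft 9 mm thick. Origin: on its axis at mid-handle, the place to grip, fingers either side; x along the tool to the tip (121 mm ahead), z up. Starts in any place of the row on the rest.
- chisel: Chisel, 198 mm long, mid-brown wooden handle (103 mm long, 36 mm thick at the butt, thinner towards the blade), narrow flat blade 11 mm wide. Origin: on its axis at mid-handle, the place to grip, fingers either side; x along the tool to the tip (146 mm ahead), z up. Starts in any place of the row on the rest.
- gouge: Gouge, 236 mm long, the thickest, darkest brown handle (118 mm long, 50 mm wide, 43 mm high), flat blade 17 mm wide. Origin: on its axis at mid-handle, the place to grip, fingers either side; x along the tool to the tip (177 mm ahead), z up. Starts in any place of the row on the rest.
- rasp: Rasp, the longest tool, 280 mm, slim straight brown handle (103 mm long, 31 mm thick), blade 17 mm wide and 177 mm long. Origin: on its axis at mid-handle, the place to grip, fingers either side; x along the tool to the tip (228 mm ahead), z up. Starts in any place of the row on the rest.
- screwdriver_nest: Fixed insert 66 x 320 mm, pale top with the screwdriver's outline cut out, dark floor. Origin: on its underside (5 mm over the bench) below mid-handle; x from handle to tip. Handle well x -52 to 50 mm, 46 mm wide, floor z 5, top z 33 mm; blade groove on to x 129 mm, 22 mm wide, 18 mm deep. Packed, the screwdriver's origin is at x 0, y 0, z 20 mm, 6 mm play sideways.
- chisel_nest: Fixed insert 66 x 320 mm, pale top with the chisel's outline cut out, dark floor. Origin: on its underside (5 mm over the bench) below mid-handle; x from handle to tip. Handle well x -60 to 58 mm, 48 mm wide, floor z 5, top z 33 mm; blade groove on to x 154 mm, 24 mm wide, 13 mm deep. Packed, the chisel's origin is at x 0, y 0, z 23 mm, 6 mm play sideways.
- gouge_nest: Fixed insert 66 x 320 mm, pale top with the gouge's outline cut out, dark floor. Origin: on its underside (5 mm over the bench) below mid-handle; x from handle to tip. Handle well x -67 to 65 mm, 59 mm wide, floor z 5, top z 33 mm; blade groove on to x 185 mm, 30 mm wide, 14 mm deep. Packed, the gouge's origin is at x 0, y 0, z 25 mm, 4 mm play sideways.
- rasp_nest: Fixed insert 66 x 320 mm, pale top with the rasp's outline cut out, dark floor. Origin: on its underside (5 mm over the bench) below mid-handle; x from handle to tip. Handle well x -60 to 58 mm, 43 mm wide, floor z 5, top z 33 mm; blade groove on to x 236 mm, 30 mm wide, 15 mm deep. Packed, the rasp's origin is at x 0, y 0, z 21 mm, 6 mm play sideways.

How it is judged:
At the end, for the whole second after the job is handed in: Each tool lies still in the cut-out of its own outline: origin within 11 mm along and 10 mm across the middle of the handle well, handle on the well floor (height +4 / -5 mm), parallel to the cut-out within 0.1 rad, tip down in its groove (not raised over 0.04 rad above level) (x of screwdriver in the frame of screwdriver_nest between -0.011 and 0.011 m and y of screwdriver in the frame of screwdriver_nest between -0.01 and 0.01 m and z of screwdriver in the frame of screwdriver_nest between 0.017 and 0.026 m and angle between the x axis of screwdriver and the x axis of screwdriver_nest, either way round below 0.1 rad and angle between each of screwdriver, chisel, gouge, rasp's own x axis and vertical above 1.531 rad and linear speed of each of screwdriver, chisel, gouge, rasp below 0.02 m/s and x of chisel in the frame of chisel_nest between -0.011 and 0.011 m and y of chisel in the frame of chisel_nest between -0.01 and 0.01 m and z of chisel in the frame of chisel_nest between 0.018 and 0.027 m and angle between the x axis of chisel and the x axis of chisel_nest, either way round below 0.1 rad and x of gouge in the frame of gouge_nest between -0.011 and 0.011 m and y of gouge in the frame of gouge_nest between -0.01 and 0.01 m and z of gouge in the frame of gouge_nest between 0.0215 and 0.0305 m and angle between the x axis of gouge and the x axis of gouge_nest, either way round below 0.1 rad and x of rasp in the frame of rasp_nest between -0.011 and 0.011 m and y of rasp in the frame of rasp_nest between -0.01 and 0.01 m and z of rasp in the frame of rasp_nest between 0.0157 and 0.0247 m and angle between the x axis of rasp and the x axis of rasp_nest, either way round below 0.1 rad); the robot touches nothing.
It also fails if it takes over 99 s, if anything falls off the work surface, if the arm or the gripper's body presses on something with over 40 N, if the wrist force passes 120 N, or if a joint passes its speed limit or range.

## Robot

A 6-joint arm with a two-finger parallel gripper is mounted at the origin on a cart in front of the work surface, level with it; the furniture and walls round the work are solid. World frame = base frame: x ahead of the robot, y to its left, z up, the work surface at z = 0. Lengths are in m, angles in rad, forces in N, time in s.
With the tool pointing down it reaches from about 0.3 to 0.775 m from the base axis. Payload 14.6 kg.
Tool frame: the origin (TCP) lies on the mounting face of the last link; the fingertips stand 199 mm ahead of it and the grasp point (between the pads) lies 180 mm ahead of it; z points along the fingers, y is the line along which they close (so a half turn about z gives the same grasp; the last joint's range is limited). The gripper opens to 94 mm and grips with 3 to 60 N. Pads are 16 mm wide; open, the fingers measure 119 mm over their backs; the gripper's body (75 mm by 177 mm) begins 78 mm behind the grasp point.
Start: joints at [-1.222, 0.3, 1.521, -0, 1.321, -0.067], TCP at [0.222, -0.503, 0.405] pointing down, gripper open.
Joint ranges: [-3.03, 3.03], [-0.79, 2.21], [0.23, 2.52], [-1.04, 4.18], [0, 3.07], [-2.55, 2.55]. Speed limits (rad/s): [2.22, 2.22, 2.57, 3.14, 3.14, 3.14].

## Interface

Orientations are given as [roll, pitch, yaw] about the fixed x, y, z axes, in that order (R = Rz(yaw) Ry(pitch) Rx(roll)).
In Python, from station import telemetry, cams, workorder, finder gives the robot as it stands.
- The arm moves only by the tool jog_arm, never from a script. Its argument "rows" is a list of rows, each an object with "gripper": the finger opening in m, from 0 to 0.094; "slide": the shift along the tool's x, y, z in m, a list of three; "spin": the turn about the tool's z in rad. In form: [{"gripper": gripper, "slide": [tx, ty, tz], "spin": spin}, ...]. A call has 1 to 8 rows; each row is the pose to reach, as a shift and turn from the pose commanded when the call began, along the tool's axes at that moment; what a row does not reach only later rows make up. A row lasts 1/10 s, in which the tool goes at most 50 mm and 8.59 degrees, less where a joint would pass 70% of its speed; a pose out of reach is approached as far as the arm can. A call with a gripper value outside its range is refused whole. The fingers move at their own pace and stop on an object; "squeeze" is the grip in N (left out, the last holds). Time passes only in rows, so rows that repeat a pose let the fingers close. It gives the time, the measured TCP pose, the force, the opening and the grip force at its end, in the units of the state.
- telemetry.get_obs(): the state, without advancing time (a new reading comes with each control period).
- cams.camera(name): name is "side" or "top" or "wrist"; returns (picture, depth): 480x640x3 uint8, red, green, blue; 480x640 float32, m along the optical axis (not along the pixel's ray), 0 where there is no reading.
- cams.camera_info(name): a dict with "camera_matrix" (3x3 intrinsics, pixels), "R" (3x3) and "t" (3): a world point X has camera coordinates R X + t; the wrist camera has in their place "tool_from_camera" (4x4, takes a point from camera to tool coordinates, whose origin is the TCP and whose axes are the flange's). Camera axes: x right, y down, z forward; pixel columns grow to the right and rows downward; lengths in m; the calibration is good to about 2 mm. The wrist camera is an equidistant fisheye: a pixel r from the principal point sees the ray r / f radians off the axis. A picture is of the moment at which its call begins: read the wrist's pose just before it. camera_info takes no time and is no camera call.
- workorder.hand_in(): hands the job in; it is judged then, once.
Trained networks look in the newest picture that a camera, given by its name, has taken for a name from the list of things; names that differ only in an ending like _2 or _b are one class to them, and where a whole thing is asked for, a point or a joint stands for the part that bears it (a point fixed in the world has none). Each returns a list of dicts, best first, with "confidence" (0 to 1); they miss things now and then, are a little off and sometimes report something else, mostly with a low value. They report only what shows in the picture. A call takes as long as a camera call.
- finder.find_in(target, camera): "point" ([x, y, z] in m, in world coordinates, good to about 4 mm: the middle of the surface that is visible of it).
- finder.masks_of(target, camera): "region" (480x640 bool, what is visible of it).
The state is a dict: "time_s": time; "qpos": joint angles; "joint_vel": joint speeds; "tau": joint torques, N m; "ee_pos": TCP position; "eef_rot": TCP orientation; "force": force on the tool from outside, world axes, zero at the start; "moment": the same for the moment, N m; "grip_width": finger opening in m; "grip_force": force on a finger pad.
Only numpy, scipy, OpenCV 4.12 (cv2) and the standard library are available. Lean on these libraries where they do the work, as an engineer would, in place of code of your own. Each camera call takes 0.05 s, during which the arm holds its last target. There are 200 camera calls.

## Working session

There is one attempt and no reset: what is moved stays moved. The work goes in short steps, Python scripts to look and compute and a tool call to move; the robot and the scene stay as the last step left them, time stands still between calls to the robot, and variables do not carry over. Pictures are saved under pics/ and viewed, at most 14 in all, crops included, and the job is handed in when it is done.

Besides the shell and the picture viewer there is one more tool, called after "Request:" as a command line: name --argument value ..., lists and objects as JSON in quotes. jog_arm: Moves the arm, as the interface text tells. Its arguments: {"type":"object","properties":{"rows":{"type":"array","items":{"type":"object","properties":{"gripper":{"type":"number"},"slide":{"type":"array","items":{"type":"number"}},"spin":{"type":"number"}}}},"squeeze":{"type":"number"}},"required":["rows"]}

```bash
mkdir -p pics; ls; cat > h.py <<'E'
import numpy as np, cv2
from station import telemetry, cams, workorder, finder
def snap(n,f):
    p,d=cams.camera(n); cv2.imwrite('pics/'+f,p[:,:,::-1]); return p,d
def world(n,d,mask=None):
    i=cams.camera_info(n);K=np.array(i['camera_matrix']);R=np.array(i['R']);t=np.array(i['t'])
    v,u=np.nonzero((d>0) if mask is None else mask&(d>0))
    z=d[v,u];c=np.stack([(u-K[0,2])/K[0,0]*z,(v-K[1,2])/K[1,1]*z,z])
    return (R.T@(c-t[:,None])).T
E
python3 - <<'E'
from h import *
np.set_printoptions(precision=4,suppress=True)
print(telemetry.get_obs())
p,d=snap('top','top1.png')
for n in ['screwdriver','chisel','gouge','rasp','screwdriver_nest','chisel_nest','gouge_nest','rasp_nest']:
    for r in finder.masks_of(n,'top')[:2]:
        m=r['region'];
        v,u=np.nonzero(m)
        if m.sum()<20: continue
        w=world('top',d,m);c,s,a=cv2.minAreaRect(w[:,:2].astype(np.float32)*1000)
        print(n,round(r['confidence'],2),m.sum(),'px',u.mean().round(),v.mean().round(),'rect',np.round(c),np.round(s),round(a,1),'z',np.percentile(w[:,2],[5,50,95]))
E
```

```text
pics
{'time_s': 0.0, 'qpos': array([-1.2216,  0.3005,  1.5216, -0.    ,  1.3207, -0.0666]), 'joint_vel': array([-0.0006, -0.0005,  0.0001, -0.0007,  0.0013, -0.0011]), 'tau': array([  0.0016, -53.1807, -35.2737,   0.0709,   0.0244,  -0.0001]), 'ee_pos': array([ 0.2221, -0.5031,  0.4041]), 'eef_rot': array([-3.1404, -0.    ,  0.4158]), 'force': array([-0.6708,  0.2635, -0.0668]), 'moment': array([ 0.009 ,  0.02  , -0.0152]), 'grip_force': 0.0, 'grip_width': 0.09404785297515081}
screwdriver 0.62 772 px 368.0 246.0 rect [446. -88.] [166.  35.] 11.0 z [0.0145 0.0374 0.0446]
chisel 0.73 975 px 433.0 234.0 rect [ 473. -229.] [197.  33.] 1.9 z [0.0266 0.0384 0.046 ]
gouge 0.82 1590 px 401.0 235.0 rect [ 478. -165.] [230.  48.] 2.2 z [0.0294 0.0448 0.0534]
gouge 0.31 1374 px 465.0 217.0 rect [ 515. -288.] [277.  31.] 6.3 z [0.0264 0.0339 0.0438]
rasp 0.8 1493 px 465.0 216.0 rect [ 516. -292.] [280.  37.] 5.5 z [0.0238 0.0327 0.0437]
screwdriver_nest 0.68 5306 px 276.0 209.0 rect [495.  94.] [ 70. 328.] 84.9 z [0.0069 0.0248 0.0403]
screwdriver_nest 0.66 5152 px 210.0 201.0 rect [509. 230.] [ 72. 327.] 83.8 z [0.0076 0.0358 0.0409]
chisel_nest 0.83 5297 px 243.0 205.0 rect [499. 161.] [ 73. 321.] 84.7 z [0.0073 0.035  0.0408]
chisel_nest 0.61 8479 px 412.0 243.0 rect [ 433. -196.] [187. 294.] 5.5 z [0.0077 0.0121 0.035 ]
gouge_nest 0.74 5212 px 177.0 197.0 rect [514. 300.] [ 79. 327.] 84.6 z [0.007  0.027  0.0405]
rasp_nest 0.97 5148 px 276.0 209.0 rect [494.  95.] [ 69. 321.] 84.5 z [0.0073 0.0251 0.0403]
rasp_nest 0.25 5246 px 210.0 201.0 rect [507. 229.] [ 73. 325.] 84.3 z [0.0076 0.0358 0.0409]
```

View pics/top1.png

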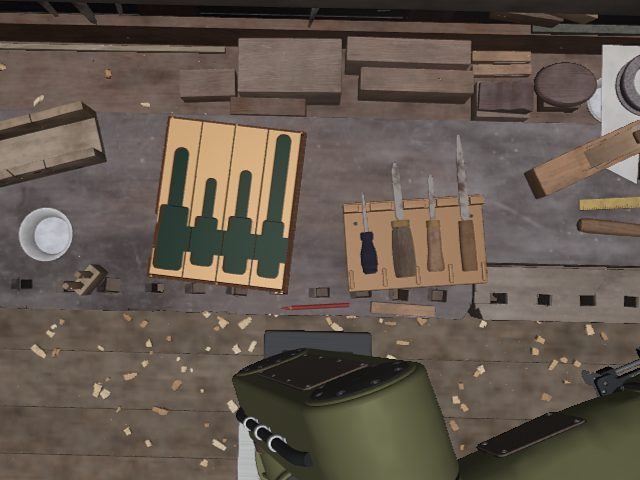

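The picture shows the tray on the left, with nests for gouge (u≈177), screwdriver (210), chisel (243) and rasp (276). The rest is on the right, with screwdriver (368,246), gouge (402,235), chisel (433,235) and rasp (465,217). Next I'll fit the exact poses.

```bash
cat >> h.py <<'E'
def plane(n,uv,z):
    i=cams.camera_info(n);K=np.array(i['camera_matrix']);R=np.array(i['R']);t=np.array(i['t'])
    c=-R.T@t; r=(R.T@np.linalg.inv(K)@np.c_[uv,np.ones(len(uv))].T).T
    return (c+r*((z-c[2])/r[:,2])[:,None])[:,:2]
G={'screwdriver':(45,.029,121,87,34),'chisel':(52,.030,146,103,33),'gouge':(59,.0335,177,118,50),'rasp':(52,.0275,228,103,31)}
def ends(P,a=None):
    m=P.mean(0)
    if a is None:
        x=np.linalg.svd(P-m)[2][0]
    else: x=np.array([np.cos(a),np.sin(a)])
    x=x*np.sign(x[0]); y=np.array([-x[1],x[0]]); q=(P-m)@np.c_[x,y]
    return m,x,y,q
def toolpose(n,m,z,cam='top'):
    v,u=np.nonzero(m);P=plane(cam,np.c_[u,v],z)
    c,x,y,q=ends(P)
    # centre line: mid of y per x-bin
    for _ in range(2):
        bx=np.arange(q[:,0].min()+.008,q[:,0].max()-.008,.006)
        mid=[(np.min(q[k,1])+np.max(q[k,1]))/2 for k in (abs(q[:,0]-b)<.004 for b in bx) if k.sum()>3]
        bb=[b for b in bx if (abs(q[:,0]-b)<.004).sum()>3]
        s,o=np.polyfit(bb,mid,1); 
        c=c+o*y; a=np.arctan2(x[1],x[0])+np.arctan(s); x=np.array([np.cos(a),np.sin(a)]);y=np.array([-x[1],x[0]]);q=(P-c)@np.c_[x,y]
    b,t=q[:,0].min(),q[:,0].max(); g=G[n]
    f1=c+x*(b+g[0]/1e3); f2=c+x*(t-g[2]/1e3)
    return f1,f2,a,t-b
E
python3 - <<'E'
from h import *
np.set_printoptions(precision=4,suppress=True)
p,d=cams.camera('top')
for n in G:
    r=finder.masks_of(n,'top')[0]
    f1,f2,a,L=toolpose(n,r['region'],G[n][1]); print(n,round(r['confidence'],2),f1,f2,'ang',round(a,4),'L',round(L,4))
h=cv2.cvtColor(p,cv2.COLOR_RGB2HSV)
m=np.zeros(d.shape,bool); m[110:300,145:310]=1
print(h[250,175],h[250,276],h[140,210])
g=m&(h[:,:,0]>45)&(h[:,:,0]<100)&(h[:,:,1]>80)
# drop trough: work with pale top model fit
from scipy.optimize import minimize
v,u=np.nonzero(m); P=plane('top',np.c_[u,v],.038); pale=m&(h[:,:,0]<30)&(h[:,:,2]>150); L=g[v,u]; Q=pale[v,u]
print(L.sum(),Q.sum())
spec=[('gouge',1.5,67,65,59,185,30),('screwdriver',.5,52,50,46,129,22),('chisel',-.5,60,58,48,154,24),('rasp',-1.5,60,58,43,236,30)]
def cost(s):
    c,sn=np.cos(s[2]),np.sin(s[2]);q=(P-s[:2])@np.array([[c,-sn],[sn,c]])*1000
    sd=np.full(len(q),-99.)
    box=lambda x0,x1,y0,w: np.minimum(np.minimum(q[:,0]-x0,x1-q[:,0]),w/2-abs(q[:,1]-y0))
    for n,k,b,f,w,t,gw in spec: sd=np.maximum(sd,np.maximum(box(-b,f,68*k,w),box(f-5,t,68*k,gw)))
    sd=np.maximum(sd,box(-26,26,0,280))
    pr=1/(1+np.exp(-sd/1.5)); return (1-pr)[L].sum()+pr[Q].sum()
best=min((minimize(cost,[x,.19,-.09],method='Nelder-Mead',options=dict(initial_simplex=[[x,.19,-.09],[x+.01,.19,-.09],[x,.2,-.09],[x,.19,-.05]],xatol=1e-5,fatol=.1)) for x in(.40,.43,.46)),key=lambda r:r.fun)
s=best.x;print('tray',s,best.fun)
x=np.array([np.cos(s[2]),np.sin(s[2])]);y=np.array([-x[1],x[0]])
for k in spec: print(k[0],s[:2]+y*k[1]*.068)
i=cams.camera_info('top');K=np.array(i['camera_matrix']);R=np.array(i['R']);t=np.array(i['t'])
o=p.copy()
for n,k,b,f,w,tt,gw in spec:
    pts=[(-b,-w/2),(f,-w/2),(f,-gw/2),(tt,-gw/2),(tt,gw/2),(f,gw/2),(f,w/2),(-b,w/2)]
    W=np.array([np.r_[s[:2]+x*a/1e3+y*(c/1e3+k*.068),.038] for a,c in pts]);c=W@R.T+t;uv=(c@K.T);uv=(uv[:,:2]/uv[:,2:]).round().astype(int)
    cv2.polylines(o,[uv.reshape(-1,1,2)],True,(255,0,0))
cv2.imwrite('pics/fit.png',cv2.resize(o[100:310,140:320,::-1],None,fx=2.8,fy=2.8))
E
```

```text
Traceback (most recent call last):
IndexError: list index out of range
```

```bash
cat > tray.py <<'E'
from h import *
np.set_printoptions(precision=4,suppress=True)
p,d=cams.camera('top')
for n in G:
    r=finder.masks_of(n,'top')
    if not r: print(n,'missed'); continue
    r=r[0]
    f1,f2,a,L=toolpose(n,r['region'],G[n][1]); print(n,round(r['confidence'],2),f1,f2,'ang',round(a,4),'L',round(L,4))
h=cv2.cvtColor(p,cv2.COLOR_RGB2HSV)
m=np.zeros(d.shape,bool); m[110:300,145:310]=1
print(h[250,175],h[250,276],h[140,210])
g=m&(h[:,:,0]>45)&(h[:,:,0]<100)&(h[:,:,1]>80)
from scipy.optimize import minimize
v,u=np.nonzero(m); P=plane('top',np.c_[u,v],.038); pale=m&(h[:,:,0]<30)&(h[:,:,2]>150); L=g[v,u]; Q=pale[v,u]
print(L.sum(),Q.sum())
spec=[('gouge',1.5,67,65,59,185,30),('screwdriver',.5,52,50,46,129,22),('chisel',-.5,60,58,48,154,24),('rasp',-1.5,60,58,43,236,30)]
def cost(s):
    c,sn=np.cos(s[2]),np.sin(s[2]);q=(P-s[:2])@np.array([[c,-sn],[sn,c]])*1000
    sd=np.full(len(q),-99.)
    box=lambda x0,x1,y0,w: np.minimum(np.minimum(q[:,0]-x0,x1-q[:,0]),w/2-abs(q[:,1]-y0))
    for n,k,b,f,w,t,gw in spec: sd=np.maximum(sd,np.maximum(box(-b,f,68*k,w),box(f-5,t,68*k,gw)))
    sd=np.maximum(sd,box(-26,26,0,280))
    pr=1/(1+np.exp(-np.clip(sd,-30,30)/1.5)); return (1-pr)[L].sum()+pr[Q].sum()
best=min((minimize(cost,[x,.19,-.09],method='Nelder-Mead',options=dict(initial_simplex=[[x,.19,-.09],[x+.01,.19,-.09],[x,.2,-.09],[x,.19,-.05]],xatol=1e-5,fatol=.1)) for x in(.40,.43,.46)),key=lambda r:r.fun)
s=best.x;print('tray',s,best.fun)
x=np.array([np.cos(s[2]),np.sin(s[2])]);y=np.array([-x[1],x[0]])
for k in spec: print(k[0],s[:2]+y*k[1]*.068)
i=cams.camera_info('top');K=np.array(i['camera_matrix']);R=np.array(i['R']);t=np.array(i['t'])
o=p.copy()
for n,k,b,f,w,tt,gw in spec:
    pts=[(-b,-w/2),(f,-w/2),(f,-gw/2),(tt,-gw/2),(tt,gw/2),(f,gw/2),(f,w/2),(-b,w/2)]
    W=np.array([np.r_[s[:2]+x*a/1e3+y*(c/1e3+k*.068),.038] for a,c in pts]);c=W@R.T+t;uv=(c@K.T);uv=(uv[:,:2]/uv[:,2:]).round().astype(int)
    cv2.polylines(o,[uv.reshape(-1,1,2)],True,(255,0,0))
cv2.imwrite('pics/fit.png',cv2.resize(o[100:310,140:320,::-1],None,fx=2.8,fy=2.8))
E
python3 tray.py
```

```text
screwdriver 0.76 [ 0.4113 -0.0957] [ 0.3957 -0.0975] ang 0.1121 L 0.1503
chisel 0.74 [ 0.4269 -0.23  ] [ 0.4251 -0.2301] ang 0.0758 L 0.1962
gouge 0.36 [ 0.4203 -0.1051] [ 0.4235 -0.1584] ang -1.5106 L 0.2894
rasp 0.95 [ 0.4295 -0.2987] [ 0.4245 -0.2992] ang 0.1038 L 0.275
[74 71 61] [73 48 74] [ 16 103 208]
343 10485
tray [ 0.4216  0.2039 -0.0944] 538.977112206142
gouge [0.4312 0.3054]
screwdriver [0.4248 0.2377]
chisel [0.4184 0.17  ]
rasp [0.412  0.1023]
```

View pics/fit.png

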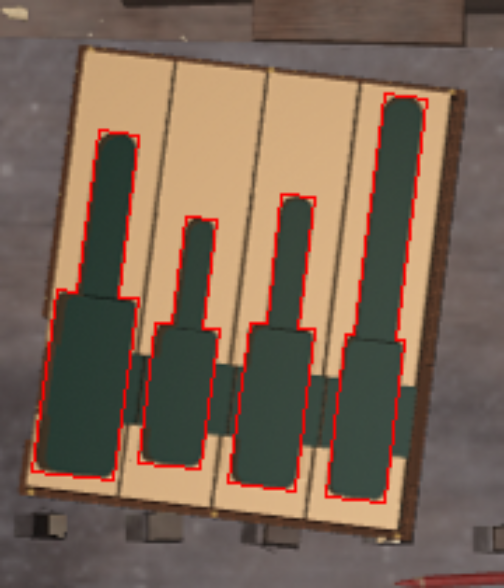

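The fitted outlines lie on all four cut-outs, so the tray pose is good. The gouge and screwdriver masks were poor, so I'll repeat those.

```bash
python3 - <<'E'
from h import *
np.set_printoptions(precision=4,suppress=True)
for k in range(4):
    cams.camera('top')
    for n in G:
        for r in finder.masks_of(n,'top'):
            lab=cv2.connectedComponentsWithStats(r['region'].astype(np.uint8));j=1+np.argmax(lab[2][1:,4])
            try: f1,f2,a,L=toolpose(n,lab[1]==j,G[n][1])
            except Exception: continue
            if abs(L-(G[n][0]+G[n][2]-1.5)/1e3)<.012: print(n,round(r['confidence'],2),f1,f2,'ang',round(a,4),'L',round(L,4))
print(telemetry.get_obs()['time_s'])
E
```

```text
screwdriver 0.81 [ 0.4113 -0.0964] [ 0.4062 -0.097 ] ang 0.1214 L 0.1608
chisel 0.93 [ 0.428  -0.2304] [ 0.4251 -0.2306] ang 0.0777 L 0.1951
gouge 0.65 [ 0.4204 -0.1662] [ 0.4134 -0.1671] ang 0.1251 L 0.2289
rasp 0.77 [ 0.4284 -0.2986] [ 0.4286 -0.2985] ang 0.1028 L 0.2802
screwdriver 0.81 [ 0.4111 -0.0966] [ 0.4062 -0.0972] ang 0.1238 L 0.1611
chisel 0.93 [ 0.4267 -0.2302] [ 0.4251 -0.2303] ang 0.0765 L 0.1964
gouge 0.79 [ 0.42   -0.1665] [ 0.4154 -0.1671] ang 0.1288 L 0.2314
rasp 0.94 [ 0.4292 -0.2982] [ 0.4244 -0.2987] ang 0.1008 L 0.2752
chisel 0.94 [ 0.4252 -0.2309] [ 0.421  -0.2312] ang 0.0872 L 0.1939
gouge 0.92 [ 0.42  -0.166] [ 0.4172 -0.1663] ang 0.1215 L 0.2332
rasp 0.65 [ 0.4287 -0.2985] [ 0.4288 -0.2985] ang 0.1007 L 0.28
screwdriver 0.95 [ 0.4113 -0.0962] [ 0.4082 -0.0965] ang 0.1179 L 0.1629
chisel 0.87 [ 0.4267 -0.2304] [ 0.4251 -0.2306] ang 0.0755 L 0.1964
gouge 0.72 [ 0.4201 -0.1659] [ 0.4154 -0.1665] ang 0.1213 L 0.2312
rasp 0.7 [ 0.4292 -0.2987] [ 0.4286 -0.2988] ang 0.1045 L 0.2794
1.8
```

```bash
cat > go.py <<'E'
import sys; from h import *
from scipy.spatial.transform import Rotation as Ro
o=telemetry.get_obs(); R=Ro.from_euler('xyz',o['eef_rot']); p=np.array(o['ee_pos'])
print('t',o['time_s'],'p',p.round(4),'rpy',np.round(o['eef_rot'],4),'w',round(o['grip_width'],4),'f',np.round(o['force'],1),'q',np.round(o['qpos'],2))
for s in sys.argv[1:]:
    x,y,z,a=map(float,s.split(','))  # grasp point
    print(s,'slide',np.round(R.inv().apply(np.array([x,y,z+.18])-p),4),'spin',round(o['eef_rot'][2]-a,4))
E
python3 go.py .4288,-.2986,.1,.102 .4288,-.2986,.034,.102
```

```text
t 1.8 p [ 0.2222 -0.5031  0.4046] rpy [-3.1416 -0.      0.4158] w 0.0939 f [-0.8  0.4  0. ] q [-1.22  0.3   1.52  0.    1.32 -0.07]
.4288,-.2986,.1,.102 slide [ 0.2717 -0.1036  0.1246] spin 0.3138
.4288,-.2986,.034,.102 slide [ 0.2717 -0.1036  0.1906] spin 0.3138
```

Request:
jog_arm --rows '[{"gripper": 0.05,"slide": [0.272,-0.104,0.125],"spin": 0.314},{"gripper": 0.05,"slide": [0.272,-0.104,0.125],"spin": 0.314},{"gripper": 0.05,"slide": [0.272,-0.104,0.125],"spin": 0.314},{"gripper": 0.05,"slide": [0.272,-0.104,0.125],"spin": 0.314},{"gripper": 0.05,"slide": [0.272,-0.104,0.125],"spin": 0.314},{"gripper": 0.05,"slide": [0.272,-0.104,0.125],"spin": 0.314},{"gripper": 0.05,"slide": [0.272,-0.104,0.125],"spin": 0.314},{"gripper": 0.05,"slide": [0.272,-0.104,0.125],"spin": 0.314}]' --squeeze 45

```text
time_s: 2.6
ee_pos: [0.4302, -0.2963, 0.2784]
eef_rot: [-3.14, 0.001, 0.105]
force: [-1.0, -0.6, 0.3]
grip_width: 0.0501
grip_force: 0.0
```

```bash
python3 -c "
from h import *
snap('wrist','w1.png')"; python3 go.py .4288,-.2986,.034,.102 .4288,-.2986,.12,.102
```

```text
t 2.65 p [ 0.4294 -0.2976  0.2793] rpy [-3.141e+00  7.000e-04  1.039e-01] w 0.0498 f [-0.5  0.5  0.4] q [-0.68  0.38  1.73 -0.    1.03  0.79]
.4288,-.2986,.034,.102 slide [-0.0007  0.001   0.0653] spin 0.0019
.4288,-.2986,.12,.102 slide [-0.0007  0.001  -0.0207] spin 0.0019
```

View pics/w1.png

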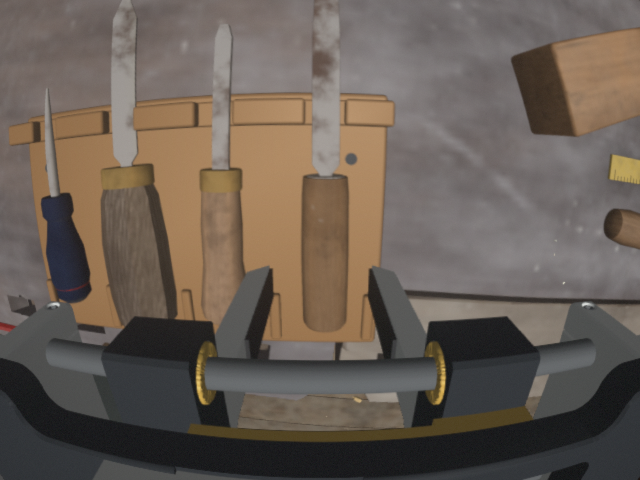

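The rasp handle (u≈325) sits centred between the fingers, and the left finger is clear of the chisel (u≈222). I'll descend and grip.

Request:
jog_arm --rows '[{"gripper": 0.05,"slide": [0,0,0.035],"spin": 0},{"gripper": 0.05,"slide": [0,0,0.055],"spin": 0},{"gripper": 0.05,"slide": [0,0,0.066],"spin": 0},{"gripper": 0.05,"slide": [0,0,0.066],"spin": 0},{"gripper": 0.02,"slide": [0,0,0.066],"spin": 0},{"gripper": 0.02,"slide": [0,0,0.066],"spin": 0},{"gripper": 0.02,"slide": [0,0,0.066],"spin": 0},{"gripper": 0.02,"slide": [0,0,0.066],"spin": 0}]' --squeeze 50

```text
time_s: 3.45
ee_pos: [0.4291, -0.2984, 0.2146]
eef_rot: [3.14, -0.001, 0.102]
force: [-1.6, 0.1, 7.0]
grip_width: 0.0302
grip_force: 50.0
```

Request:
jog_arm --rows '[{"gripper": 0.02,"slide": [0,0,0],"spin": 0},{"gripper": 0.02,"slide": [0,0,-0.01],"spin": 0},{"gripper": 0.02,"slide": [0,0,-0.03],"spin": 0},{"gripper": 0.02,"slide": [0,0,-0.06],"spin": 0},{"gripper": 0.02,"slide": [0,0,-0.09],"spin": 0},{"gripper": 0.02,"slide": [0,0,-0.1],"spin": 0},{"gripper": 0.02,"slide": [0,0,-0.1],"spin": 0}]'

```text
time_s: 4.15
ee_pos: [0.429, -0.2981, 0.3148]
eef_rot: [3.14, -0.002, 0.102]
force: [0.9, -0.9, -2.0]
grip_width: 0.0302
grip_force: 50.0
```

```bash
python3 -c "
from h import *
snap('side','s1.png')"; python3 go.py .412,.1023,.13,-.0944
```

```text
t 4.2 p [ 0.4288 -0.298   0.3133] rpy [3.1416 0.     0.1019] w 0.0306 f [-0.1  0.2 -3. ] q [-0.68  0.33  1.7  -0.    1.11  0.79]
.412,.1023,.13,-.0944 slide [ 0.024  -0.3999  0.0033] spin 0.1963
```

View pics/s1.png

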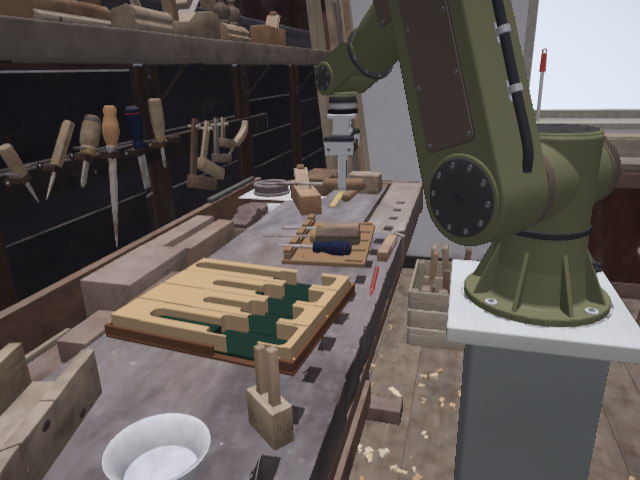

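The rasp is lifted and looks level at about (330,185). I'll traverse to the tray.

Request:
jog_arm --rows '[{"gripper": 0.02,"slide": [0.024,-0.4,0.003],"spin": 0.196},{"gripper": 0.02,"slide": [0.024,-0.4,0.003],"spin": 0.196},{"gripper": 0.02,"slide": [0.024,-0.4,0.003],"spin": 0.196},{"gripper": 0.02,"slide": [0.024,-0.4,0.003],"spin": 0.196},{"gripper": 0.02,"slide": [0.024,-0.4,0.003],"spin": 0.196},{"gripper": 0.02,"slide": [0.024,-0.4,0.003],"spin": 0.196},{"gripper": 0.02,"slide": [0.024,-0.4,0.003],"spin": 0.196},{"gripper": 0.02,"slide": [0.024,-0.4,0.003],"spin": 0.196}]'

```text
time_s: 5.0
ee_pos: [0.4114, 0.102, 0.3093]
eef_rot: [3.141, 0.002, -0.094]
force: [1.4, -0.2, -1.7]
grip_width: 0.0302
grip_force: 50.0
```

```bash
python3 go.py .412,.1023,.13,-.0944
cat > held.py <<'E'
import sys; from h import *
np.set_printoptions(precision=4,suppress=True)
n=sys.argv[1]; p,d=snap('top',sys.argv[2]); z=float(sys.argv[3])
for r in finder.masks_of(n,'top')[:2]:
    m=r['region'];v,u=np.nonzero(m);w=world('top',d,m)
    w=w[abs(w[:,2]-z)<.04]
    c=np.median(w,0);x=np.linalg.svd(w[:,:2]-w[:,:2].mean(0),full_matrices=False)[2][0];x*=np.sign(x[0])
    s=(w[:,:2]-w[:,:2].mean(0))@x; print(n,round(r['confidence'],2),'px',u.mean().round(),v.mean().round(),'ang',np.arctan2(x[1],x[0]).round(3),'len',np.ptp(s),'tip',(w[:,:2].mean(0)+x*s.max()))
    for b in np.arange(s.min(),s.max(),.03):
        k=(s>=b)&(s<b+.03); print('  s',round(b-s.max()+.015,3),'n',k.sum(),'z',np.median(w[k,2]).round(4), 'xy',((w[k,:2].min(0)+w[k,:2].max(0))/2).round(4))
E
python3 held.py rasp t2.png .13
```

```text
t 5.0 p [0.4114 0.102  0.3093] rpy [ 3.1411e+00  2.2000e-03 -9.4300e-02] w 0.0302 f [ 1.4 -0.2 -1.7] q [0.16 0.13 1.97 0.   1.04 1.82]
.412,.1023,.13,-.0944 slide [ 0.0005 -0.0004 -0.0007] spin 0.0001
rasp 0.95 px 274.0 186.0 ang -0.087 len 0.2715162132967437 tip [0.6356 0.0811]
  s -0.257 n 89 z 0.1349 xy [0.3724 0.1043]
  return _methods._mean(a, axis=axis, dtype=dtype,
  ret = ret.dtype.type(ret / rcount)
Traceback (most recent call last):
  File "held.py", line 10, in <module>
    k=(s>=b)&(s<b+.03); print('  s',round(b-s.max()+.015,3),'n',k.sum(),'z',np.median(w[k,2]).round(4), 'xy',((w[k,:2].min(0)+w[k,:2].max(0))/2).round(4))
                                                                                                               ~~~~~~~~~~~^^^
ValueError: zero-size array to reduction operation minimum which has no identity
```

View pics/t2.png

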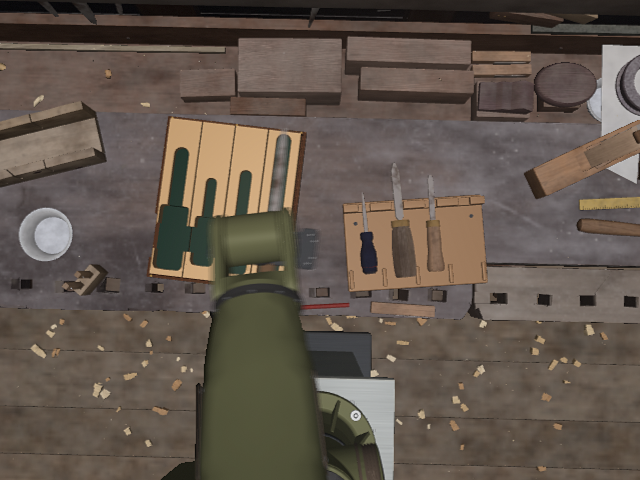

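The held rasp (blade around (280,175)) lines up with its groove, with the tip about 3 mm short, so I'll lower it.

Request:
jog_arm --rows '[{"gripper": 0.02,"slide": [0,0,0.03],"spin": 0},{"gripper": 0.02,"slide": [0.002,0,0.05],"spin": 0},{"gripper": 0.02,"slide": [0.002,0,0.065],"spin": 0},{"gripper": 0.02,"slide": [0.002,0,0.077],"spin": 0},{"gripper": 0.02,"slide": [0.002,0,0.087],"spin": 0},{"gripper": 0.02,"slide": [0.002,0,0.094],"spin": 0},{"gripper": 0.02,"slide": [0.002,0,0.095],"spin": 0},{"gripper": 0.02,"slide": [0.002,0,0.095],"spin": 0}]'

```text
time_s: 5.9
ee_pos: [0.4144, 0.0998, 0.2158]
eef_rot: [-3.142, -0.0, -0.094]
force: [-0.3, -0.4, -1.8]
grip_width: 0.0304
grip_force: 50.0
```

```bash
python3 go.py .412,.1023,.033,-.0944
```

```text
t 5.9 p [0.4144 0.0998 0.2158] rpy [-3.1416e+00 -2.0000e-04 -9.4300e-02] w 0.0304 f [-0.3 -0.4 -1.8] q [ 0.15  0.31  2.02 -0.    0.81  1.82]
.412,.1023,.033,-.0944 slide [-0.0026 -0.0022  0.0028] spin 0.0001
```

Request:
jog_arm --rows '[{"gripper": 0.02,"slide": [0,-0.001,0.002],"spin": 0},{"gripper": 0.02,"slide": [0,-0.001,0.002],"spin": 0},{"gripper": 0.046,"slide": [0,-0.001,0.002],"spin": 0},{"gripper": 0.046,"slide": [0,-0.001,0.002],"spin": 0},{"gripper": 0.046,"slide": [0,-0.001,0.002],"spin": 0},{"gripper": 0.046,"slide": [0,-0.001,-0.02],"spin": 0},{"gripper": 0.046,"slide": [0,-0.001,-0.06],"spin": 0},{"gripper": 0.046,"slide": [0,-0.001,-0.1],"spin": 0}]'

```text
time_s: 6.7
ee_pos: [0.4141, 0.1008, 0.3168]
eef_rot: [3.141, 0.001, -0.094]
force: [-0.9, 0.1, 0.2]
grip_width: 0.0463
grip_force: 0.0
```

```bash
python3 -c "
from h import *
snap('wrist','w2.png')"; python3 go.py .4263,-.2305,.13,.08 .4263,-.2305,.036,.08
```

```text
t 6.75 p [0.4151 0.101  0.3229] rpy [-3.1397 -0.0074 -0.0941] w 0.046 f [ 3.1 -0.9  7.4] q [0.15 0.12 1.95 0.   1.07 1.82]
.4263,-.2305,.13,.08 slide [0.0422 0.329  0.0126] spin -0.1741
.4263,-.2305,.036,.08 slide [0.0415 0.3292 0.1066] spin -0.1741
```

View pics/w2.png

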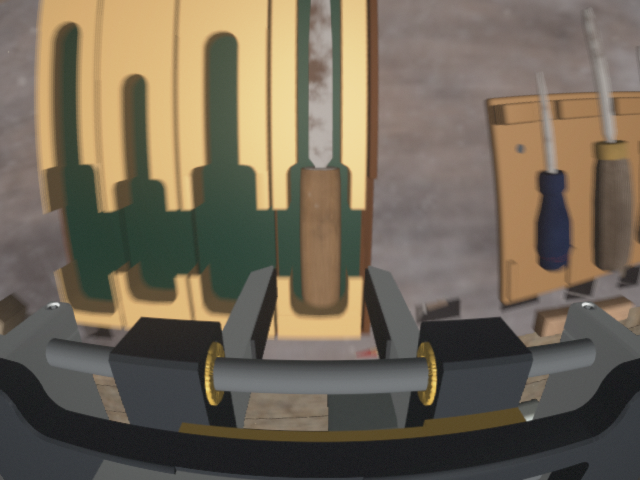

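The rasp is home in its well (handle at (320,240), blade in the groove). Chisel next, with a narrow opening because the gouge is close.

Request:
jog_arm --rows '[{"gripper": 0.044,"slide": [0.042,0.329,0.012],"spin": -0.174},{"gripper": 0.044,"slide": [0.042,0.329,0.012],"spin": -0.174},{"gripper": 0.044,"slide": [0.042,0.329,0.012],"spin": -0.174},{"gripper": 0.044,"slide": [0.042,0.329,0.012],"spin": -0.174},{"gripper": 0.044,"slide": [0.042,0.329,0.012],"spin": -0.174},{"gripper": 0.044,"slide": [0.042,0.329,0.012],"spin": -0.174},{"gripper": 0.044,"slide": [0.042,0.329,0.012],"spin": -0.174},{"gripper": 0.044,"slide": [0.042,0.329,0.012],"spin": -0.174}]'

```text
time_s: 7.55
ee_pos: [0.4249, -0.2343, 0.3033]
eef_rot: [3.141, -0.0, 0.076]
force: [-0.7, 1.0, -1.0]
grip_width: 0.0439
grip_force: 0.0
```

```bash
python3 -c "
from h import *
snap('wrist','w3.png')"; python3 go.py .4263,-.2305,.036,.08
```

```text
t 7.6 p [ 0.4249 -0.2323  0.3032] rpy [-3.1414e+00  3.0000e-04  7.6500e-02] w 0.0441 f [-0.2  0.2  0.8] q [-0.58  0.27  1.81 -0.    1.06  0.92]
.4263,-.2305,.036,.08 slide [ 0.0016 -0.0017  0.0872] spin -0.0035
```

View pics/w3.png

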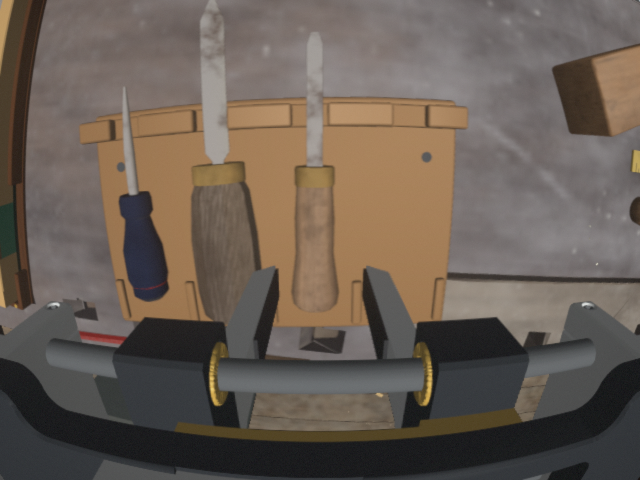

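The chisel handle (u≈315) is between the fingers (midline ≈320), so a 1.5 mm shift is right.

Request:
jog_arm --rows '[{"gripper": 0.044,"slide": [0.002,-0.001,0.03],"spin": -0.004},{"gripper": 0.044,"slide": [0.002,-0.001,0.055],"spin": -0.004},{"gripper": 0.044,"slide": [0.002,-0.001,0.075],"spin": -0.004},{"gripper": 0.044,"slide": [0.002,-0.001,0.087],"spin": -0.004},{"gripper": 0.044,"slide": [0.002,-0.001,0.087],"spin": -0.004},{"gripper": 0.02,"slide": [0.002,-0.001,0.087],"spin": -0.004},{"gripper": 0.02,"slide": [0.002,-0.001,0.087],"spin": -0.004},{"gripper": 0.02,"slide": [0.002,-0.001,0.087],"spin": -0.004}]'

```text
time_s: 8.4
ee_pos: [0.4274, -0.2296, 0.2176]
eef_rot: [3.14, -0.002, 0.084]
force: [-0.6, 0.6, 3.0]
grip_width: 0.0291
grip_force: 49.9
```

Request:
jog_arm --rows '[{"gripper": 0.02,"slide": [0,0,0],"spin": 0},{"gripper": 0.02,"slide": [0,0,-0.01],"spin": 0},{"gripper": 0.02,"slide": [0,0,-0.03],"spin": 0},{"gripper": 0.02,"slide": [0,0,-0.06],"spin": 0},{"gripper": 0.02,"slide": [0,0,-0.09],"spin": 0},{"gripper": 0.02,"slide": [0,0,-0.1],"spin": 0},{"gripper": 0.02,"slide": [0,0,-0.1],"spin": 0}]'

```text
time_s: 9.1
ee_pos: [0.4271, -0.2295, 0.3177]
eef_rot: [3.14, -0.002, 0.084]
force: [-0.2, 0.1, -3.2]
grip_width: 0.0294
grip_force: 49.9
```

```bash
python3 go.py .4184,.17,.13,-.0944
```

```text
t 9.1 p [ 0.4271 -0.2295  0.3177] rpy [ 3.1401e+00 -1.8000e-03  8.3800e-02] w 0.0294 f [-0.2  0.1 -3.2] q [-0.57  0.25  1.8  -0.    1.09  0.92]
.4184,.17,.13,-.0944 slide [ 0.0247 -0.3988  0.0072] spin 0.1782
```

Request:
jog_arm --rows '[{"gripper": 0.02,"slide": [0.025,-0.399,0.007],"spin": 0.177},{"gripper": 0.02,"slide": [0.025,-0.399,0.007],"spin": 0.177},{"gripper": 0.02,"slide": [0.025,-0.399,0.007],"spin": 0.177},{"gripper": 0.02,"slide": [0.025,-0.399,0.007],"spin": 0.177},{"gripper": 0.02,"slide": [0.025,-0.399,0.007],"spin": 0.177},{"gripper": 0.02,"slide": [0.025,-0.399,0.007],"spin": 0.177},{"gripper": 0.02,"slide": [0.025,-0.399,0.007],"spin": 0.177},{"gripper": 0.02,"slide": [0.025,-0.399,0.007],"spin": 0.177}]'

```text
time_s: 9.9
ee_pos: [0.4179, 0.1681, 0.3082]
eef_rot: [3.141, 0.002, -0.093]
force: [1.2, -0.7, -2.2]
grip_width: 0.0296
grip_force: 49.9
```

```bash
sed -i 's/^    for b in.*/    for b in np.arange(s.max()-.09,s.max(),.03):/; s/; print(.  s/\n        if k.any(): print("  s"/; s/"  s".,round/"  s",round/' held.py; sed -i "s/\"  s\"'/\"  s\"/" held.py; python3 held.py chisel t3.png .13; python3 go.py .4184,.17,.13,-.0944  .4184,.17,.0346,-.0944; python3 -c "
from h import *
snap('wrist','w4.png')"
```

```text
chisel 0.62 px 239.0 193.0 ang -0.141 len 0.18050803952640507 tip [0.5603 0.151 ]
  s -0.075 n 11 z 0.1191 xy [0.4976 0.1572]
  s -0.045 n 97 z 0.12 xy [0.5157 0.1568]
  s -0.015 n 86 z 0.1195 xy [0.5455 0.1546]
t 10.0 p [0.4177 0.1705 0.3081] rpy [ 3.1413e+00  2.3000e-03 -8.7500e-02] w 0.0291 f [-1.   0.4 -1.3] q [0.31 0.19 1.9  0.   1.05 1.96]
.4184,.17,.13,-.0944 slide [ 0.0007  0.0004 -0.0019] spin 0.0069
.4184,.17,.0346,-.0944 slide [0.001  0.0004 0.0935] spin 0.0069
  return _methods._mean(a, axis=axis, dtype=dtype,
  ret = um.true_divide(
held.py:7: RuntimeWarning: Mean of empty slice.
  c=np.median(w,0);x=np.linalg.svd(w[:,:2]-w[:,:2].mean(0),full_matrices=False)[2][0];x*=np.sign(x[0])
Traceback (most recent call last):
  File "held.py", line 7, in <module>
    c=np.median(w,0);x=np.linalg.svd(w[:,:2]-w[:,:2].mean(0),full_matrices=False)[2][0];x*=np.sign(x[0])
                       ~~~~~~~~~~~~~~~~~~~~~~~~~~~~~~~~~~~~~~~~~~~~~~~~~~~~~~~~~~~~~^^^
IndexError: index 0 is out of bounds for axis 0 with size 0
```

View pics/w4.png

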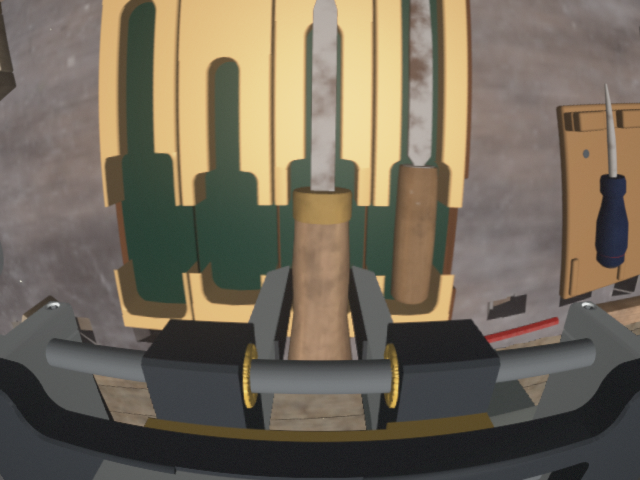

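The chisel is level over its own groove (blade u≈324, groove 307–340), about 2–3 mm off to the right at most. I'll lower it with a small correction.

Request:
jog_arm --rows '[{"gripper": 0.02,"slide": [0.002,-0.0015,0.03],"spin": 0},{"gripper": 0.02,"slide": [0.002,-0.0015,0.05],"spin": 0},{"gripper": 0.02,"slide": [0.002,-0.0015,0.065],"spin": 0},{"gripper": 0.02,"slide": [0.002,-0.0015,0.077],"spin": 0},{"gripper": 0.02,"slide": [0.002,-0.0015,0.086],"spin": 0},{"gripper": 0.02,"slide": [0.002,-0.0015,0.09],"spin": 0},{"gripper": 0.02,"slide": [0.002,-0.0015,0.092],"spin": 0},{"gripper": 0.02,"slide": [0.002,-0.0015,0.092],"spin": 0}]'

```text
time_s: 10.85
ee_pos: [0.421, 0.1674, 0.2179]
eef_rot: [-3.141, -0.0, -0.093]
force: [0.2, -1.1, -1.7]
grip_width: 0.0289
grip_force: 49.9
```

```bash
python3 go.py .4184,.17,.0356,-.0944
```

```text
t 10.85 p [0.421  0.1674 0.2179] rpy [-3.1415e+00 -3.0000e-04 -9.3300e-02] w 0.0289 f [ 0.2 -1.1 -1.7] q [ 0.3   0.35  1.95 -0.    0.84  1.96]
.4184,.17,.0356,-.0944 slide [-0.0028 -0.0024  0.0023] spin 0.0011
```

Request:
jog_arm --rows '[{"gripper": 0.02,"slide": [0,0,0.002],"spin": 0},{"gripper": 0.02,"slide": [0,0,0.002],"spin": 0},{"gripper": 0.044,"slide": [0,0,0.002],"spin": 0},{"gripper": 0.044,"slide": [0,0,0.002],"spin": 0},{"gripper": 0.044,"slide": [0,0,0.002],"spin": 0},{"gripper": 0.044,"slide": [0,0,-0.02],"spin": 0},{"gripper": 0.044,"slide": [0,0,-0.06],"spin": 0},{"gripper": 0.044,"slide": [0,0,-0.1],"spin": 0}]'

```text
time_s: 11.65
ee_pos: [0.4207, 0.1674, 0.3188]
eef_rot: [3.141, 0.001, -0.093]
force: [1.1, 0.1, 0.5]
grip_width: 0.044
grip_force: 0.0
```

```bash
python3 -c "
from h import *
snap('wrist','w5.png')"; python3 go.py .4185,-.1662,.13,.122
```

```text
t 11.7 p [0.4216 0.1677 0.3251] rpy [-3.1387 -0.0071 -0.0931] w 0.0441 f [2.8 1.  7.7] q [0.3  0.17 1.88 0.   1.08 1.96]
.4185,-.1662,.13,.122 slide [0.0278 0.3328 0.0143] spin -0.2151
```

View pics/w5.png

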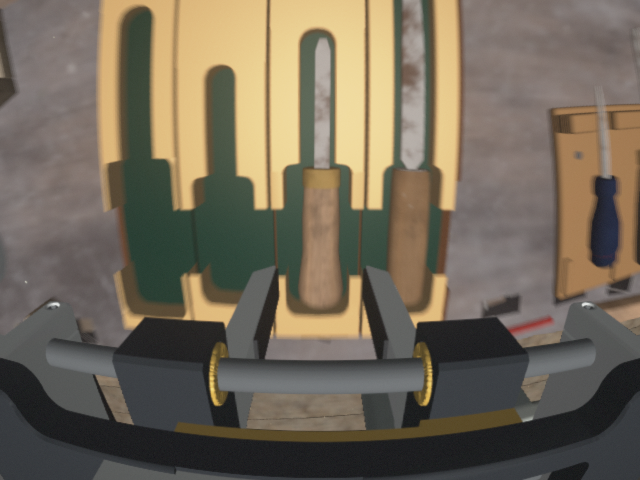

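The chisel is home (handle (320,240), blade in the groove). Now the gouge.

Request:
jog_arm --rows '[{"gripper": 0.066,"slide": [0.028,0.333,0.008],"spin": -0.215},{"gripper": 0.066,"slide": [0.028,0.333,0.008],"spin": -0.215},{"gripper": 0.066,"slide": [0.028,0.333,0.008],"spin": -0.215},{"gripper": 0.066,"slide": [0.028,0.333,0.008],"spin": -0.215},{"gripper": 0.066,"slide": [0.028,0.333,0.008],"spin": -0.215},{"gripper": 0.066,"slide": [0.028,0.333,0.008],"spin": -0.215},{"gripper": 0.066,"slide": [0.028,0.333,0.008],"spin": -0.215},{"gripper": 0.066,"slide": [0.028,0.333,0.008],"spin": -0.215}]'

```text
time_s: 12.5
ee_pos: [0.4174, -0.1704, 0.3095]
eef_rot: [3.141, -0.0, 0.117]
force: [-0.1, 1.2, -0.5]
grip_width: 0.0656
grip_force: 0.0
```

```bash
python3 -c "
from h import *
snap('wrist','w6.png')"; python3 go.py .4185,-.1662,.037,.122
```

```text
t 12.55 p [ 0.4174 -0.1684  0.3094] rpy [-3.1414e+00  3.0000e-04  1.1820e-01] w 0.0662 f [-0.3  1.3  0.2] q [-0.46  0.19  1.9  -0.    1.05  0.99]
.4185,-.1662,.037,.122 slide [ 0.0013 -0.0021  0.0924] spin -0.0038
```

View pics/w6.png

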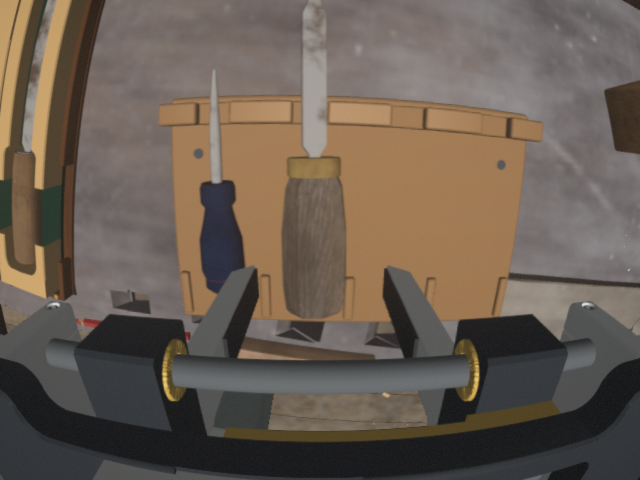

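The gouge (u≈315) is between the fingers and 2 mm left of the midline, so I'll correct and grip.

Request:
jog_arm --rows '[{"gripper": 0.064,"slide": [0.001,-0.001,0.03],"spin": -0.004},{"gripper": 0.064,"slide": [0.001,-0.001,0.055],"spin": -0.004},{"gripper": 0.064,"slide": [0.001,-0.001,0.08],"spin": -0.004},{"gripper": 0.064,"slide": [0.001,-0.001,0.092],"spin": -0.004},{"gripper": 0.064,"slide": [0.001,-0.001,0.092],"spin": -0.004},{"gripper": 0.035,"slide": [0.001,-0.001,0.092],"spin": -0.004},{"gripper": 0.035,"slide": [0.001,-0.001,0.092],"spin": -0.004},{"gripper": 0.035,"slide": [0.001,-0.001,0.092],"spin": -0.004}]' --squeeze 55

```text
time_s: 13.35
ee_pos: [0.4189, -0.1657, 0.2187]
eef_rot: [3.14, -0.002, 0.126]
force: [-1.0, 1.4, 4.7]
grip_width: 0.0448
grip_force: 55.0
```

Request:
jog_arm --rows '[{"gripper": 0.035,"slide": [0,0,0],"spin": 0},{"gripper": 0.035,"slide": [0,0,-0.01],"spin": 0},{"gripper": 0.035,"slide": [0,0,-0.03],"spin": 0},{"gripper": 0.035,"slide": [0,0,-0.06],"spin": 0},{"gripper": 0.035,"slide": [0,0,-0.09],"spin": 0},{"gripper": 0.035,"slide": [0,0,-0.1],"spin": 0},{"gripper": 0.035,"slide": [0,0,-0.1],"spin": 0}]'

```text
time_s: 14.05
ee_pos: [0.4186, -0.1656, 0.3188]
eef_rot: [3.14, -0.002, 0.126]
force: [-0.3, -0.1, -2.4]
grip_width: 0.0446
grip_force: 55.0
```

```bash
python3 go.py .4312,.3054,.14,-.0944
```

```text
t 14.05 p [ 0.4186 -0.1656  0.3188] rpy [ 3.1403e+00 -2.1000e-03  1.2570e-01] w 0.0446 f [-0.3 -0.1 -2.4] q [-0.46  0.18  1.89  0.    1.07  0.99]
.4312,.3054,.14,-.0944 slide [ 0.0715 -0.4657 -0.0017] spin 0.2201
```

Request:
jog_arm --rows '[{"gripper": 0.035,"slide": [0.072,-0.465,0],"spin": 0.22},{"gripper": 0.035,"slide": [0.072,-0.465,0],"spin": 0.22},{"gripper": 0.035,"slide": [0.072,-0.465,0],"spin": 0.22},{"gripper": 0.035,"slide": [0.072,-0.465,0],"spin": 0.22},{"gripper": 0.035,"slide": [0.072,-0.465,0],"spin": 0.22},{"gripper": 0.035,"slide": [0.072,-0.465,0],"spin": 0.22},{"gripper": 0.035,"slide": [0.072,-0.465,0],"spin": 0.22},{"gripper": 0.035,"slide": [0.072,-0.465,0],"spin": 0.22}]'

```text
time_s: 14.85
ee_pos: [0.429, 0.2294, 0.3161]
eef_rot: [3.14, 0.002, -0.094]
force: [1.0, -0.1, -1.5]
grip_width: 0.0448
grip_force: 55.0
```

```bash
python3 go.py .4312,.3054,.13,-.0944
```

```text
t 14.85 p [0.429  0.2294 0.3161] rpy [ 3.1405e+00  1.9000e-03 -9.4100e-02] w 0.0448 f [ 1.  -0.1 -1.5] q [ 0.42  0.26  1.8  -0.    1.09  2.08]
.4312,.3054,.13,-.0944 slide [-0.0049 -0.0758  0.006 ] spin 0.0003
```

Request:
jog_arm --rows '[{"gripper": 0.035,"slide": [-0.004,-0.07,0.006],"spin": 0},{"gripper": 0.035,"slide": [-0.004,-0.07,0.006],"spin": 0},{"gripper": 0.035,"slide": [-0.004,-0.07,0.006],"spin": 0},{"gripper": 0.035,"slide": [-0.004,-0.07,0.006],"spin": 0}]'

```text
time_s: 15.25
ee_pos: [0.432, 0.2973, 0.3101]
eef_rot: [3.14, 0.002, -0.093]
force: [-0.1, 0.2, -2.0]
grip_width: 0.0441
grip_force: 55.0
```

```bash
python3 held.py gouge t4.png .13 2>&1 | grep -v -i warn | head -8;python3 -c "
from h import *
snap('wrist','w7.png')"; python3 go.py .4312,.3054,.13,-.0944 .4312,.3054,.0368,-.0944
```

```text
return _methods._mean(a, axis=axis, dtype=dtype,
  ret = um.true_divide(
  c=np.median(w,0);x=np.linalg.svd(w[:,:2]-w[:,:2].mean(0),full_matrices=False)[2][0];x*=np.sign(x[0])
gouge 0.94 px 171.0 180.0 ang -0.069 len 0.13518535722072933 tip [0.6066 0.28  ]
  s -0.075 n 131 z 0.1226 xy [0.5316 0.2855]
  s -0.045 n 146 z 0.1224 xy [0.5615 0.2834]
  s -0.015 n 122 z 0.1223 xy [0.5911 0.2812]
Traceback (most recent call last):
t 15.4 p [0.4324 0.2965 0.3114] rpy [ 3.1411e+00  5.0000e-04 -9.5400e-02] w 0.0446 f [ 0.1 -0.8 -1.8] q [ 0.53  0.34  1.7  -0.    1.1   2.2 ]
.4312,.3054,.13,-.0944 slide [-0.002  -0.0088  0.0014] spin -0.001
.4312,.3054,.0368,-.0944 slide [-0.002  -0.0088  0.0946] spin -0.001
```

View pics/w7.png

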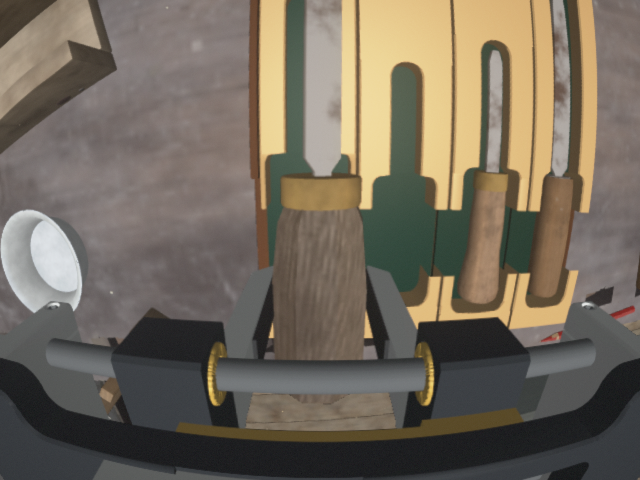

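The gouge is level but 9 mm right of its groove (blade u≈323, groove centre ≈300), which matches the TCP reading. I'll shift 9 mm left and lower.

Request:
jog_arm --rows '[{"gripper": 0.035,"slide": [-0.001,-0.009,0.0],"spin": 0.005},{"gripper": 0.035,"slide": [-0.001,-0.009,0.025],"spin": 0.005},{"gripper": 0.035,"slide": [-0.001,-0.009,0.045],"spin": 0.005},{"gripper": 0.035,"slide": [-0.001,-0.009,0.06],"spin": 0.005},{"gripper": 0.035,"slide": [-0.001,-0.009,0.06],"spin": 0.005}]'

```text
time_s: 15.9
ee_pos: [0.4319, 0.3063, 0.2501]
eef_rot: [3.14, 0.002, -0.1]
force: [0.3, 0.1, -1.5]
grip_width: 0.0449
grip_force: 55.0
```

```bash
python3 held.py gouge t5.png .07 2>&1 | grep -v -i warn | grep -A4 gouge; python3 go.py .4312,.3054,.0368,-.0944
```

```text
gouge 0.76 px 175.0 186.0 ang -0.063 len 0.1358963458134399 tip [0.6064 0.2896]
  s -0.075 n 146 z 0.0621 xy [0.5315 0.2994]
  s -0.045 n 138 z 0.0626 xy [0.5617 0.2957]
  s -0.015 n 118 z 0.0611 xy [0.5912 0.2934]
gouge 0.2 px 263.0 214.0 ang 0.491 len 0.4027161120044375 tip [0.6971 0.2507]
  s -0.045 n 4 z 0.0374 xy [0.6664 0.2358]
  s -0.015 n 7 z 0.036 xy [0.6708 0.2664]
t 16.0 p [0.4323 0.3066 0.2523] rpy [-3.1414e+00 -3.0000e-04 -9.9700e-02] w 0.0449 f [-0.1  0.8 -1.8] q [0.55 0.44 1.72 0.   0.98 2.22]
.4312,.3054,.0368,-.0944 slide [-0.001   0.0013  0.0355] spin -0.0053
```

Request:
jog_arm --rows '[{"gripper": 0.035,"slide": [0,0.002,0.01],"spin": 0},{"gripper": 0.035,"slide": [0,0.002,0.02],"spin": 0},{"gripper": 0.035,"slide": [0,0.002,0.028],"spin": 0},{"gripper": 0.035,"slide": [0,0.002,0.033],"spin": 0},{"gripper": 0.035,"slide": [0,0.002,0.035],"spin": 0},{"gripper": 0.035,"slide": [0,0.002,0.035],"spin": 0}]'

```text
time_s: 16.6
ee_pos: [0.4318, 0.3045, 0.2171]
eef_rot: [3.141, 0.0, -0.099]
force: [-4.9, -2.5, 6.5]
grip_width: 0.0449
grip_force: 55.0
```

```bash
python3 go.py .4312,.3054,.0368,-.0944
```

```text
t 16.6 p [0.4318 0.3045 0.2171] rpy [ 3.1411e+00  5.0000e-04 -9.9000e-02] w 0.0449 f [-4.9 -2.5  6.5] q [ 0.54  0.49  1.74 -0.    0.91  2.21]
.4312,.3054,.0368,-.0944 slide [-0.0007 -0.0008  0.0003] spin -0.0046
```

Light touch at floor height. I'll release.

Request:
jog_arm --rows '[{"gripper": 0.06,"slide": [0,0,0],"spin": 0},{"gripper": 0.06,"slide": [0,0,0],"spin": 0},{"gripper": 0.06,"slide": [0,0,0],"spin": 0},{"gripper": 0.06,"slide": [0,0,-0.02],"spin": 0},{"gripper": 0.06,"slide": [0,0,-0.06],"spin": 0},{"gripper": 0.06,"slide": [0,0,-0.1],"spin": 0},{"gripper": 0.06,"slide": [0,0,-0.1],"spin": 0}]'

```text
time_s: 17.3
ee_pos: [0.4325, 0.3049, 0.3218]
eef_rot: [-3.137, -0.007, -0.099]
force: [1.0, 0.1, -0.6]
grip_width: 0.0601
grip_force: 0.0
```

```bash
python3 -c "
from h import *
snap('wrist','w8.png')"; python3 go.py .41,-.0965,.13,.119
```

```text
t 17.35 p [0.4321 0.3047 0.319 ] rpy [-3.1387 -0.0038 -0.0992] w 0.06 f [-0.4 -0.4 -0.4] q [0.54 0.34 1.68 0.   1.12 2.21]
.41,-.0965,.13,.119 slide [0.0177 0.4014 0.0079] spin -0.2182
```

View pics/w8.png

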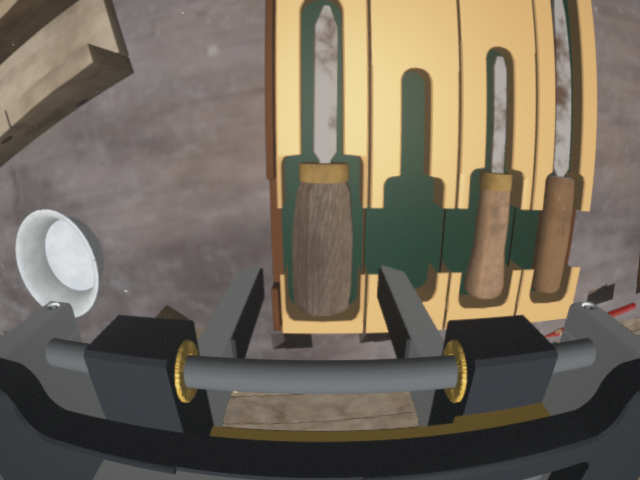

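The gouge is home (handle (323,240)). Now the screwdriver.

Request:
jog_arm --rows '[{"gripper": 0.05,"slide": [0.018,0.402,0.006],"spin": -0.218},{"gripper": 0.05,"slide": [0.018,0.402,0.006],"spin": -0.218},{"gripper": 0.05,"slide": [0.018,0.402,0.006],"spin": -0.218},{"gripper": 0.05,"slide": [0.018,0.402,0.006],"spin": -0.218},{"gripper": 0.05,"slide": [0.018,0.402,0.006],"spin": -0.218},{"gripper": 0.05,"slide": [0.018,0.402,0.006],"spin": -0.218},{"gripper": 0.05,"slide": [0.018,0.402,0.006],"spin": -0.218},{"gripper": 0.05,"slide": [0.018,0.402,0.006],"spin": -0.218}]'

```text
time_s: 18.15
ee_pos: [0.4095, -0.094, 0.3098]
eef_rot: [-3.141, 0.001, 0.119]
force: [1.0, -0.6, -0.3]
grip_width: 0.05
grip_force: 0.0
```

Request:
jog_arm --rows '[{"gripper": 0.05,"slide": [0,0,0],"spin": 0}]'

```text
time_s: 18.25
ee_pos: [0.4095, -0.0966, 0.3097]
eef_rot: [-3.142, 0.001, 0.113]
force: [0.3, 0.5, 0.5]
grip_width: 0.0498
grip_force: 0.0
```

```bash
python3 -c "
from h import *
snap('wrist','w9.png')"; python3 go.py .41,-.0965,.034,.119
```

```text
t 18.3 p [ 0.4097 -0.0943  0.3097] rpy [-3.1409e+00  1.7000e-03  1.1380e-01] w 0.0499 f [-0.6  1.7 -0.2] q [-0.31  0.13  1.97 -0.    1.04  1.14]
.41,-.0965,.034,.119 slide [0.0002 0.0022 0.0957] spin -0.0052
```

View pics/w9.png

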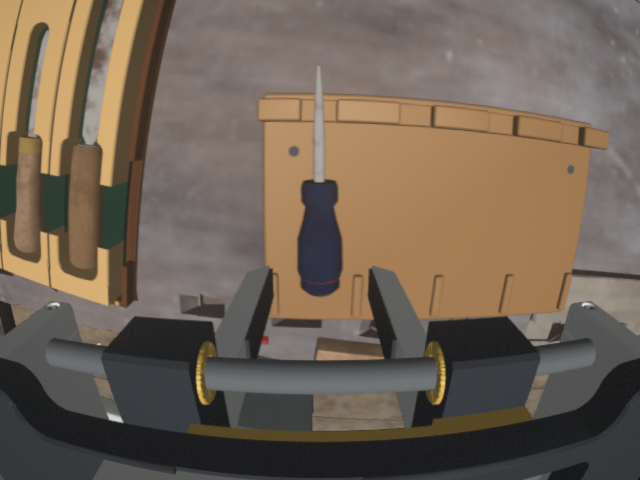

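The screwdriver (u≈320) is centred between the fingers.

Request:
jog_arm --rows '[{"gripper": 0.05,"slide": [0,0,0.03],"spin": 0},{"gripper": 0.05,"slide": [0,0,0.055],"spin": 0},{"gripper": 0.05,"slide": [0,0,0.08],"spin": 0},{"gripper": 0.05,"slide": [0,0,0.095],"spin": 0},{"gripper": 0.05,"slide": [0,0,0.095],"spin": 0},{"gripper": 0.02,"slide": [0,0,0.095],"spin": 0},{"gripper": 0.02,"slide": [0,0,0.095],"spin": 0},{"gripper": 0.02,"slide": [0,0,0.095],"spin": 0}]' --squeeze 50

```text
time_s: 19.1
ee_pos: [0.4105, -0.092, 0.2166]
eef_rot: [3.141, -0.001, 0.119]
force: [0.5, -2.8, 2.3]
grip_width: 0.0293
grip_force: 15.4
```

Request:
jog_arm --rows '[{"gripper": 0.02,"slide": [0,0,0],"spin": 0},{"gripper": 0.02,"slide": [0,0,-0.01],"spin": 0},{"gripper": 0.02,"slide": [0,0,-0.03],"spin": 0},{"gripper": 0.02,"slide": [0,0,-0.06],"spin": 0},{"gripper": 0.02,"slide": [0,0,-0.09],"spin": 0},{"gripper": 0.02,"slide": [0,0,-0.1],"spin": 0},{"gripper": 0.02,"slide": [0,0,-0.1],"spin": 0}]'

```text
time_s: 19.8
ee_pos: [0.4102, -0.0921, 0.3168]
eef_rot: [3.141, -0.002, 0.119]
force: [-0.1, -0.1, -2.5]
grip_width: 0.0283
grip_force: 49.8
```

```bash
python3 go.py .4248,.2377,.13,-.0944
```

```text
t 19.8 p [ 0.4102 -0.0921  0.3168] rpy [ 3.1407e+00 -2.2000e-03  1.1880e-01] w 0.0283 f [-0.1 -0.1 -2.5] q [-0.31  0.11  1.97  0.    1.06  1.14]
.4248,.2377,.13,-.0944 slide [ 0.0535 -0.3257  0.0066] spin 0.2132
```

Request:
jog_arm --rows '[{"gripper": 0.02,"slide": [0.053,-0.326,0.006],"spin": 0.213},{"gripper": 0.02,"slide": [0.053,-0.326,0.006],"spin": 0.213},{"gripper": 0.02,"slide": [0.053,-0.326,0.006],"spin": 0.213},{"gripper": 0.02,"slide": [0.053,-0.326,0.006],"spin": 0.213},{"gripper": 0.02,"slide": [0.053,-0.326,0.006],"spin": 0.213},{"gripper": 0.02,"slide": [0.053,-0.326,0.006],"spin": 0.213},{"gripper": 0.02,"slide": [0.053,-0.326,0.006],"spin": 0.213},{"gripper": 0.02,"slide": [0.053,-0.326,0.006],"spin": 0.213}]'

```text
time_s: 20.6
ee_pos: [0.4236, 0.2412, 0.3078]
eef_rot: [3.141, 0.002, -0.09]
force: [0.2, 0.9, -1.6]
grip_width: 0.0275
grip_force: 49.8
```

```bash
python3 held.py screwdriver t6.png .12 2>&1 | grep -v -i warn | grep -A4 "screwdriver "; python3 go.py .4248,.2377,.034,-.0944
```

```text
screwdriver 0.65 px 199.0 202.0 ang -0.118 len 0.0577944548973642 tip [0.5257 0.2275]
  s -0.045 n 61 z 0.1225 xy [0.4816 0.2325]
  s -0.015 n 45 z 0.1222 xy [0.51   0.2306]
Traceback (most recent call last):
  File "held.py", line 7, in <module>
t 20.7 p [0.4238 0.2381 0.3081] rpy [ 3.14e+00  2.50e-03 -9.26e-02] w 0.0281 f [ 0.1  0.1 -2.1] q [ 0.44  0.27  1.8  -0.    1.07  2.1 ]
.4248,.2377,.034,-.0944 slide [0.0012 0.0002 0.0941] spin 0.0018
```

Request:
jog_arm --rows '[{"gripper": 0.02,"slide": [0.001,0.0,0.03],"spin": 0.002},{"gripper": 0.02,"slide": [0.001,0.0,0.05],"spin": 0.002},{"gripper": 0.02,"slide": [0.001,0.0,0.065],"spin": 0.002},{"gripper": 0.02,"slide": [0.001,0.0,0.077],"spin": 0.002},{"gripper": 0.02,"slide": [0.001,0.0,0.086],"spin": 0.002},{"gripper": 0.02,"slide": [0.001,0.0,0.09],"spin": 0.002},{"gripper": 0.02,"slide": [0.001,0.0,0.092],"spin": 0.002},{"gripper": 0.02,"slide": [0.001,0.0,0.092],"spin": 0.002}]'

```text
time_s: 21.5
ee_pos: [0.4253, 0.2377, 0.218]
eef_rot: [-3.141, -0.0, -0.096]
force: [-1.0, 0.7, -1.3]
grip_width: 0.0281
grip_force: 49.8
```

```bash
python3 go.py .4248,.2377,.0346,-.0944
```

```text
t 21.5 p [0.4253 0.2377 0.218 ] rpy [-3.1414e+00 -3.0000e-04 -9.6300e-02] w 0.0281 f [-1.   0.7 -1.3] q [0.43 0.41 1.86 0.   0.87 2.1 ]
.4248,.2377,.0346,-.0944 slide [-0.0005  0.0001  0.0034] spin -0.0019
```

Request:
jog_arm --rows '[{"gripper": 0.02,"slide": [0,0,0.003],"spin": 0},{"gripper": 0.02,"slide": [0,0,0.003],"spin": 0},{"gripper": 0.042,"slide": [0,0,0.003],"spin": 0},{"gripper": 0.042,"slide": [0,0,0.003],"spin": 0},{"gripper": 0.042,"slide": [0,0,0.003],"spin": 0},{"gripper": 0.042,"slide": [0,0,-0.02],"spin": 0},{"gripper": 0.042,"slide": [0,0,-0.06],"spin": 0},{"gripper": 0.042,"slide": [0,0,-0.1],"spin": 0}]'

```text
time_s: 22.3
ee_pos: [0.4251, 0.2377, 0.319]
eef_rot: [3.141, 0.001, -0.096]
force: [-0.5, 0.7, 0.0]
grip_width: 0.0418
grip_force: 0.0
```

Request:
jog_arm --rows '[{"gripper": 0.042,"slide": [-0.03,0.3,-0.08],"spin": 0},{"gripper": 0.042,"slide": [-0.03,0.3,-0.08],"spin": 0},{"gripper": 0.042,"slide": [-0.03,0.3,-0.08],"spin": 0},{"gripper": 0.042,"slide": [-0.03,0.3,-0.08],"spin": 0},{"gripper": 0.042,"slide": [-0.03,0.3,-0.08],"spin": 0},{"gripper": 0.042,"slide": [-0.03,0.3,-0.08],"spin": 0},{"gripper": 0.042,"slide": [-0.03,0.3,-0.08],"spin": 0},{"gripper": 0.042,"slide": [-0.03,0.3,-0.08],"spin": 0}]'

```text
time_s: 23.1
ee_pos: [0.3662, -0.0593, 0.3985]
eef_rot: [3.141, -0.002, -0.1]
force: [0.7, 1.3, 0.3]
grip_width: 0.0419
grip_force: 0.0
```

```bash
python3 - <<'E'
from h import *
np.set_printoptions(precision=4,suppress=True)
N={'gouge':(.4312,.3054,.030),'screwdriver':(.4248,.2377,.025),'chisel':(.4184,.17,.028),'rasp':(.412,.1023,.026)}
a=-.0944;x=np.array([np.cos(a),np.sin(a)]);y=np.array([-x[1],x[0]])
p,d=snap('top','t7.png')
cv2.imwrite('pics/t7c.png',cv2.resize(p[100:310,140:320,::-1],None,fx=2.8,fy=2.8))
for n in N:
    for r in finder.masks_of(n,'top')[:1]:
        m=r['region']
        f1,f2,an,L=toolpose(n,m,N[n][2]);w=world('top',d,m);o=np.array(N[n][:2])
        s=(w[:,:2]-o)@x; hz=np.percentile(w[abs(s)<.03,2],90) if (abs(s)<.03).any() else 0
        print(n,round(r['confidence'],2),'L',round(L,4),'butt-based along,across',(f1-o)@x,(f1-o)@y,'tip-based',(f2-o)@x,(f2-o)@y,'dang',round(an-a,3),'ztop',hz,'z tip part',np.median(w[s>.08,2]))
print(telemetry.get_obs()['time_s'],telemetry.get_obs()['ee_pos'])
E
```

```text
gouge 0.81 L 0.2289 butt-based along,across 0.0020281488310743083 -0.0011589578900860107 tip-based -0.005061754645312205 -0.0010565772584061415 dang -0.014 ztop 0.05105360248849616 z tip part 0.031113136038481565
screwdriver 0.72 L 0.1395 butt-based along,across 0.0007169788115930249 -0.00020199142348636468 tip-based -0.025731705791824076 0.0007601945760631498 dang -0.036 ztop 0.04206490917939774 z tip part 0.02626210768703739
chisel 0.69 L 0.1965 butt-based along,across 0.002432916348680658 -0.0031963941128418764 tip-based 0.0008933338921433828 -0.003187355932308892 dang -0.006 ztop 0.0431831855890029 z tip part 0.029522647861552103
rasp 0.7 L 0.2784 butt-based along,across 0.002078700966746995 -0.000521557289400338 tip-based 0.0004309902569400343 -0.0005142077956627477 dang -0.004 ztop 0.04196785854543717 z tip part 0.026726925278733413
23.35 [ 0.3668 -0.057   0.3975]
```

View pics/t7c.png

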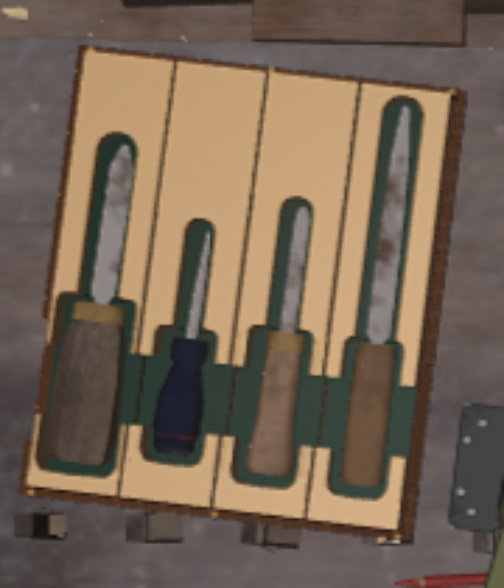

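All four tools lie in their own cut-outs with tips pointing away. Every measured offset is within 4 mm and 0.04 rad, so I'm handing in.

```bash
python3 -c "
from station import workorder
print(workorder.hand_in())"
```

```text
the job is handed in; nothing more can be done
None
```

All four tools are packed in their own cut-outs with tips pointing away and released; I handed the job in at about 23 s, and hand-in returned no verdict.

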